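Air the seed dish and restart its timer

TASK

Air the sprouting seeds under the LED lamp: tip the glass lid of the small round dish open edge-first, one edge raised about 20 mm with the opposite edge kept low over the dish, hold it open for two seconds, then lower it (never let it fall) so it lies flat and centred on the dish again, and let go. Then restart the desk timer by pressing its keys fully down one at a time: the round one, then the square one, then the long bar. Do not bump the lamp, shift the dish or disturb the pencil pot, plant and tape dispenser.

Things in the scene. Friction and masses are not known exactly. Their poses are not given: they have to be found in the camera images.
- dish_rim (a point): small round glass petri dish with seeds, standing loose on the desk under the lamp: outer diameter 55 mm, 24 mm high, wall 2 mm, 0.12 kg. This point is the centre of its open rim, 24 mm above the desk; z is up.
- lid_center (a point): shallow round slip-over glass lid on that dish, no knob: outer diameter 64 mm, inside 60 mm, 13 mm high, top plate 3 mm thick, skirt 10 mm deep, 35 g. Point: its centre, half-way up the 13 mm (seated: 20.5 mm above the desk, 3.5 mm below the dish's rim). z: the lid's axis, up when seated; yaw has no meaning. 2.5 mm of play all round on the dish; pinch it across its diameter on the skirt.
- lamp_bar (a point): fixed LED desk lamp: a bar head 220 mm long (this frame's y), 40 wide (x), 16 thick. Point: centre of its underside, 170 mm above the desk. The dish stands 25 to 45 mm to its -x side, overhung, so a tool must lean in, its body towards -x (the robot's side). Post (16 thick, 245 high) and foot (disc 100 across, 18 high) stand at x +140, y -60 mm; a neck slopes from the post's top to the bar.
- key_round_top (a point): round key, 24 mm across, of the desk timer. Point: centre of its top; z: out of the key, square to the sloping face; y: along the row. Timer: fixed wedge 150 mm wide (y), 75 deep, 69 high at the back; face slopes 35 degrees down to the robot's side, display above, keys in a row below: round, square, bar towards -y. Keys stand 7 mm proud and sink 4 mm along -z on a spring (2 N rising to 4 N).
- key_square_top (a point): square key, 23 mm, in the middle of the timer's row: centre of its top, axes as for the round key; 40 mm from the round key.
- key_bar_top (a point): long bar key, 42 mm along the row and 23 mm across: centre of its top, axes as for the round key; 50 mm from the square key.
- key_round (a joint): how far the round key is pressed, 0 (up) to 0.004 m (fully down)
- key_square (a joint): how far the square key is pressed, 0 to 0.004 m
- key_bar (a joint): how far the long bar key is pressed, 0 to 0.004 m
- pencil_pot: steel pencil pot 76 mm in diameter at the top, 90 mm high, with pencils sticking up to 180 mm; origin at the centre of its underside. Leave alone.
- plant: succulent in a round pot 70 mm in diameter, about 85 mm high in all; origin at the centre of its underside. It stands beyond the dish, next to the lamp. Leave alone.
- tape_dispenser: grey desk tape dispenser 135 mm long (x), 50 mm wide, 72 mm high; origin at the centre of its underside. Leave alone.
Mind the look-alikes: they are no part of the job. Leave any red or yellow look-alike of the part that bears lid_center alone. Leave any pink or yellow look-alike of the part that bears key_round_top alone.

How it is judged:
By the outcome, as a careful person would: the job done as asked, in the order asked, and still so for the second after the job is handed in, with the robot touching nothing.
It also fails if it takes over 72 s, if anything falls off the work surface, if the arm or the gripper's body presses on something with over 40 N, if the wrist force passes 120 N, or if a joint passes its speed limit or range.

ROBOT

A 6-joint arm with a two-finger parallel gripper is mounted at the origin on the work surface. World frame = base frame: x ahead of the robot, y to its left, z up, the work surface at z = 0. Lengths are in m, angles in degrees, forces in N, time in s.
With the tool pointing down it reaches from about 0.225 to 0.725 m from the base axis. Payload 3.1 kg.
Tool frame: the origin (TCP) lies midway between the tips of the shut fingers; the grasp point (between the pads) lies 19 mm behind it; z points along the fingers, y is the line along which they close (so a half turn about z gives the same grasp; the last joint's range is limited). The gripper opens to 85 mm and grips with 20 to 120 N. Pads are 22 mm wide; open, the fingers measure 114 mm over their backs; the gripper's body (76 mm by 85 mm) begins 54 mm behind the grasp point. The pads swing forward as they close: fully open they stand 13 mm farther back than shut.
Start: joints at [65.787, 2.75, 5.684, 92.934, 0, 82.678], TCP at [0.153, 0.502, 0.231] pointing down, gripper open.
Joint ranges: [-166.93, 166.93], [-56.73, 111.36], [-69.38, 81.34], [-121.58, 131.49], [-85.45, 84.26], [-180, 180]. Speed limits (degrees/s): [159.86, 159.86, 180, 180, 180, 180].

INTERFACE

Orientations are given as [roll, pitch, yaw] about the fixed x, y, z axes, in that order (R = Rz(yaw) Ry(pitch) Rx(roll)).
In Python, from plant import observe, read_camera, camera_info, finish_job gives the robot as it stands.
- The arm moves only by the tool step_arm, never from a script. Its argument "motion" is a list of rows, each a list of 3 entries, a list of its own where there are three numbers: the finger opening in mm, from 0 to 85.4, then the shift along the tool's x, y, z in mm, then the turn about the tool's z in rad. In form: [[jaw, [dx, dy, dz], twist], ...]. A call has 1 to 12 rows; each row shifts and turns the commanded pose from where the row before left it, along the tool's axes as they then stand; what a row does not reach is not made up. A row lasts 1/8 s, in which the tool goes at most 62.5 mm and 10.7 degrees, less where a joint would pass 70% of its speed; a pose out of reach is approached as far as the arm can. A call with a gripper value outside its range is refused whole. The fingers move at their own pace and stop on an object; "squeeze" is the grip in N (left out, the last holds). Time passes only in rows, so rows that do not move let the fingers close. It gives the time, the measured TCP pose, the force, the opening and the grip force at its end, in the units of the state.
- observe(): the state, without advancing time (a new reading comes with each control period).
- read_camera(name): name is "side" or "top" or "wrist"; returns the picture (400x640x3 uint8, red, green, blue); there is no depth.
- camera_info(name): a dict with "fovy" (degrees; the focal length in pixels is half the picture's height over the tangent of half this angle, whatever the lens; pixels are square), "cx", "cy" (the principal point, pixels), "eye" and "rotation" of the camera in the world. Camera axes: x right, y down, z forward; pixel columns grow to the right and rows downward; lengths in m; the calibration is good to about 2 mm. A picture is of the moment at which its call begins: read the wrist's pose just before it. camera_info takes no time and is no camera call; for the wrist camera it gives the pose at the moment of the call.
- finish_job(): hands the job in; it is judged then, once.
The state is a dict: "time_s": time; "q": joint angles; "joint_velocities": joint speeds; "effort": joint torques, N m; "tcp_pos": TCP position; "eef_rot": TCP orientation; "wrist_force": force on the tool from outside, world axes, zero at the start; "moment": the same for the moment, N m; "gripper_width": opening from 0.0 (shut) to 1.0 (fully open); "gripper_force": force on a finger pad.
Only numpy, scipy, OpenCV 4.12 (cv2) and the standard library are available. Lean on these libraries where they do the work, as an engineer would, in place of code of your own. Each camera call takes 0.05 s, during which the arm holds its last target. There are 200 camera calls.

## Working session

There is one attempt and no reset: what is moved stays moved. The work goes in short steps, Python scripts to look and compute and a tool call to move; the robot and the scene stay as the last step left them, time stands still between calls to the robot, and variables do not carry over. Pictures are saved under pics/ and viewed, at most 10 in all, crops included, and the job is handed in when it is done.

Besides the shell and the picture viewer there is one more tool, called by a JSON object that holds its "method" and its "body". step_arm: Moves the arm, as the interface text tells. Its arguments: {"type":"object","properties":{"motion":{"type":"array"},"squeeze":{"type":"number"}},"required":["motion"]}

```bash
mkdir -p pics; ls; python3 - <<'E'
from plant import *
import cv2
print(observe())
for n in ["side","top","wrist"]:
    i=camera_info(n);print(n,i)
    cv2.imwrite(f"pics/{n}0.png",read_camera(n)[:,:,::-1])
E
```

```text
pics
{'time_s': 0.0, 'q': array([6.57880827e+01, 2.79256161e+00, 5.59035131e+00, 9.29331480e+01,
       1.87949473e-04, 8.26773524e+01]), 'joint_velocities': array([ 0.03167994, -0.08904185,  0.09015109,  0.02837725,  0.02432884,
        0.01600796]), 'effort': array([ 4.00298168e-04, -3.38779521e+01,  3.20016038e+01,  2.02551502e-02,
       -1.71821976e-04,  3.55679454e-06]), 'tcp_pos': array([0.15228329, 0.50178568, 0.23010913]), 'eef_rot': array([-1.79865770e+02, -1.74387159e-02,  1.63110710e+02]), 'wrist_force': array([-0.40519877,  0.61422615, -0.02694215]), 'moment': array([-0.03081876,  0.01090855,  0.02958633]), 'gripper_force': 0.0, 'gripper_width': 1.0001178665610118}
side {'fovy': 43.39852937707554, 'cx': 320.2580569536643, 'cy': 195.3276426083585, 'eye': array([0.42424772, 1.11242717, 0.71925209]), 'rotation': array([-1.20498808e+02, -1.63415043e-01, -1.75078385e+02])}
top {'fovy': 44.501046882780315, 'cx': 317.725398308254, 'cy': 206.11268029605876, 'eye': array([0.41286337, 0.08432281, 1.2431234 ]), 'rotation': array([-174.75367419,   -1.47555373,  -90.72845788])}
wrist {'fovy': 67.42547313227153, 'cx': 328.02404204884107, 'cy': 197.77462814238984, 'eye': array([0.08163405, 0.52442681, 0.37190217]), 'rotation': array([1.62918176e+02, 1.39642291e-01, 7.31206356e+01])}
```

View pics/top0.png

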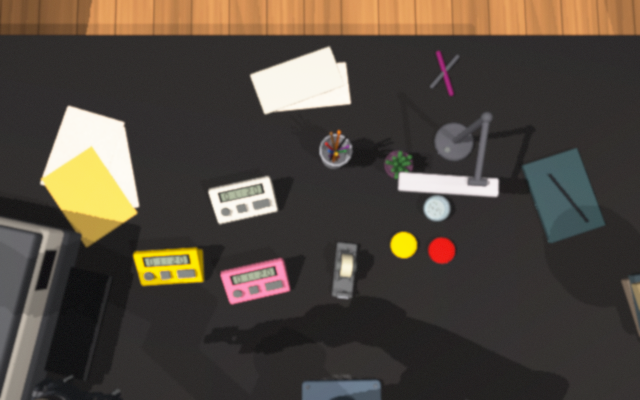

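View pics/side0.png

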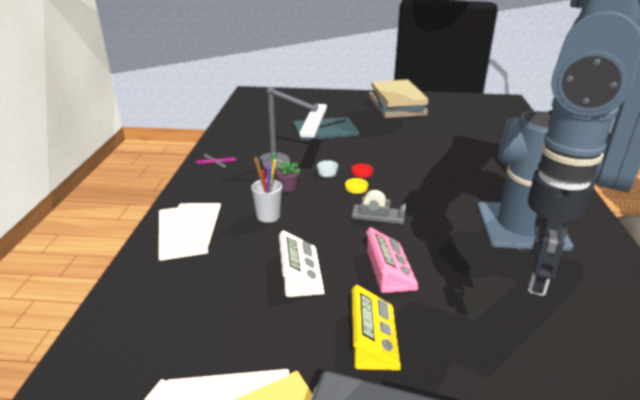

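The top view shows the white timer at about (243,200), the glass dish at (436,208) and the lamp bar at (448,185). The pink and yellow timers and the red and yellow lids are the look-alikes. Next I'll zoom in on the crops.

```bash
cat > h.py <<'E'
import numpy as np, cv2
from scipy.spatial.transform import Rotation as R
def K(i): return 200/np.tan(np.radians(i["fovy"]/2))
def rot(r): return R.from_euler("xyz",r,degrees=True).as_matrix()
def ray(i,u,v):
    d=rot(i["rotation"])@np.array([(u-i["cx"])/K(i),(v-i["cy"])/K(i),1]); return np.array(i["eye"]),d/np.linalg.norm(d)
def plane(i,u,v,z):
    e,d=ray(i,u,v); return e+d*(z-e[2])/d[2]
def tri(*a):
    A=0;b=0
    for i,u,v in a:
        e,d=ray(i,u,v);P=np.eye(3)-np.outer(d,d);A=A+P;b=b+P@e
    p=np.linalg.solve(A,b);return p,[np.linalg.norm(np.cross(p-ray(i,u,v)[0],ray(i,u,v)[1])) for i,u,v in a]
def proj(i,p):
    c=rot(i["rotation"]).T@(np.array(p)-i["eye"]);return i["cx"]+K(i)*c[0]/c[2],i["cy"]+K(i)*c[1]/c[2]
E
python3 - <<'E'
import cv2,numpy as np
t=cv2.imread("pics/top0.png");s=cv2.imread("pics/side0.png")
z=lambda a,x,y,w,h:cv2.resize(a[y:y+h,x:x+w],(400,300),interpolation=cv2.INTER_CUBIC)
o=np.vstack([np.hstack([z(t,200,165,80,60),z(s,270,225,80,60)]),np.hstack([z(t,390,160,120,90),z(s,260,90,120,90)])])
cv2.imwrite("pics/c1.png",o)
E
```

```text
(no output)
```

View pics/c1.png

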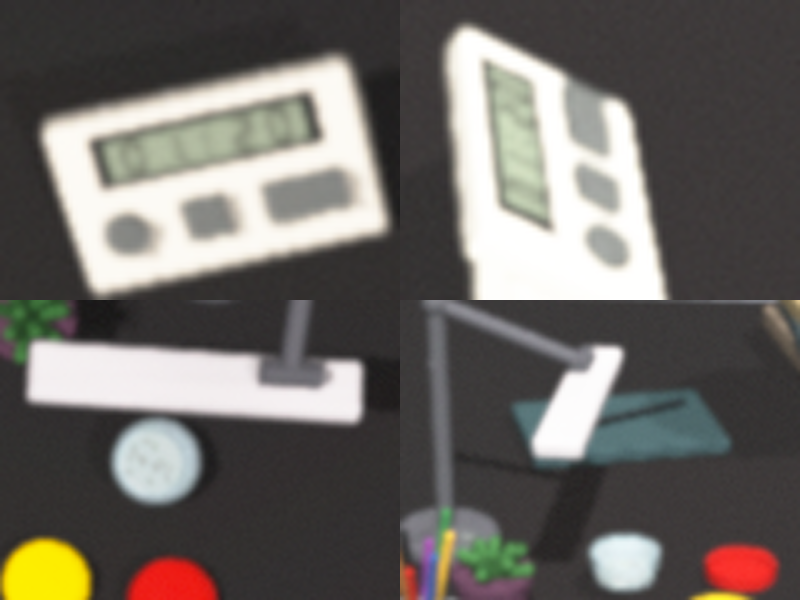

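Keys in the top view: round (225,212), square (242,208), bar (262,204). In the side view: (311,274), (309,263), (307,249). The lid is at about (436.8,208.3) in the top view. I'll refine these with masks.

```bash
python3 - <<'E'
from h import *
from plant import camera_info
t=cv2.imread("pics/top0.png");s=cv2.imread("pics/side0.png");I={n:camera_info(n) for n in("top","side")}
def blobs(a,x,y,w,h,lo,hi,seeds):
    sub=a[y:y+h,x:x+w].astype(int);big=cv2.resize(a[y:y+h,x:x+w],None,fx=8,fy=8,interpolation=cv2.INTER_CUBIC)
    m=cv2.inRange(big,lo,hi);n,l,st,c=cv2.connectedComponentsWithStats(m)
    for sd in seeds:
        k=l[int((sd[1]-y)*8),int((sd[0]-x)*8)]
        yield (c[k]+.5)/8-.5+[x,y], st[k][2:]/8.
sd={"top":[(225.4,211.6),(241.6,208.4),(261.6,204)],"side":[(311.4,274.2),(309.4,262.6),(307.4,249.4)]}
P={}
P["top"]=list(blobs(t,200,165,90,60,(60,60,60),(165,165,165),sd["top"]))
P["side"]=list(blobs(s,270,225,60,75,(60,60,60),(175,175,175),sd["side"]))
print(P)
pts=[]
for k in range(3):
    p,e=tri((I["top"],*P["top"][k][0]),(I["side"],*P["side"][k][0]));pts.append(p);print(k,p.round(4),np.round(e,4))
d=pts[0]-pts[2];print("row",np.linalg.norm(pts[0]-pts[1]),np.linalg.norm(pts[1]-pts[2]),"yaw of y",np.degrees(np.arctan2(d[1],d[0])))
l=list(blobs(t,418,190,40,40,(110,110,110),(255,255,255),[(436.8,211)]));print(l)
print("lid",plane(I["top"],*l[0][0],.02),plane(I["top"],436.8,208.3,.027))
print("lid side", plane(I["side"],327.5,163.5,.027))
for n,a in(("top",t),):
    m=cv2.inRange(a[150:215,390:505],(200,200,200),(255,255,255));c=max(cv2.findContours(m,0,2)[0],key=cv2.contourArea)
    r=cv2.minAreaRect(c);print(r);u,v=r[0];print("lamp",plane(I["top"],u+390,v+150,.186))
    for b in cv2.boxPoints(r):print(plane(I["top"],b[0]+390,b[1]+150,.186))
# timer outline
m=cv2.inRange(t[165:230,200:285],(200,200,200),(255,255,255));c=max(cv2.findContours(m,0,2)[0],key=cv2.contourArea);r=cv2.minAreaRect(c);print([plane(I["top"],b[0]+200,b[1]+165,.04).round(3) for b in cv2.boxPoints(r)])
for n,p,z in(("plant",(399,163),.05),("pot",(336,151),.09),("tape",(344,271),.05),("yel",(403,245),.013),("red",(441,250),.013)):print(n,plane(I["top"],*p,z).round(3))
E
```

```text
{'top': [(array([225.3886817 , 211.41503939]), array([  8.25 ,   7.25 , 372.875])), (array([241.4305871 , 207.91054969]), array([  9.875,   8.   , 467.875])), (array([261.10008329, 203.55637493]), array([ 16.625,   9.625, 900.5  ]))], 'side': [(array([311.08415512, 273.86640458]), array([  6.875,   6.625, 234.5  ])), (array([308.88074645, 262.0853673 ]), array([  7.25,   7.75, 263.75])), (array([299.96839706, 261.33377196]), array([  49.375,   70.125, 3586.   ]))]}
0 [0.5132 0.2804 0.0324] [0.0003 0.0003]
1 [0.5218 0.2408 0.0325] [0.0006 0.0006]
2 [ 0.5416  0.1957 -0.0026] [0.0066 0.0066]
row 0.04043498934891715 0.06049969069854917 yaw of y 108.54486208464697
[(array([436.3429281 , 207.91574601]), array([  26.25 ,   25.375, 4206.125]))]
lid [ 0.51711852 -0.2485483   0.02      ] [ 0.5155404  -0.24776585  0.027     ]
lid side [ 0.51753908 -0.25068636  0.027     ]
((58.15684127807617, 34.17349624633789), (98.65247344970703, 16.75971031188965), 3.8568007946014404)
lamp [ 0.55503113 -0.23132668  0.186     ]
[ 0.54491258 -0.12117629  0.186     ]
[ 0.58186763 -0.12469363  0.186     ]
[ 0.56522328 -0.3422777   0.186     ]
[ 0.52817401 -0.33804185  0.186     ]
[array([0.566, 0.321, 0.04 ]), array([0.597, 0.172, 0.04 ]), array([0.514, 0.155, 0.04 ]), array([0.483, 0.303, 0.04 ])]
plant [ 0.627 -0.151  0.05 ]
pot [0.651 0.008 0.09 ]
tape [ 0.363 -0.01   0.05 ]
yel [ 0.425 -0.163  0.013]
red [ 0.411 -0.259  0.013]
```

The row directions agree: the timer's yaw is about 12° and the lid is near (0.517,-0.249), with the lamp edge about 20 mm past its centre. The moves only offer a twist about the tool's z axis. To lean the tool, I'll try reaching past the arm's limit, high up and at azimuth 0.

{"method": "step_arm", "body": {"motion": [[85, [-40, -32, -14], 0], [85, [-40, -32, -14], 0], [85, [-40, -32, -14], 0], [85, [-40, -32, -14], 0], [85, [-40, -32, -14], 0], [85, [-40, -32, -14], 0], [85, [-40, -32, -14], 0], [85, [-40, -32, -14], 0], [85, [-40, -32, -14], 0], [85, [-40, -32, -14], 0], [85, [-40, -32, -14], -0.15], [85, [-40, -32, -14], -0.145]]}}

```text
time_s: 1.65
tcp_pos: [0.5068, -0.0014, 0.3999]
eef_rot: [180.0, 0.0, -179.8]
wrist_force: [1.1, 0.8, -0.1]
gripper_width: 0.994
gripper_force: 0.0
```

{"method": "step_arm", "body": {"motion": [[85, [-50, 0, 0], 0], [85, [-50, 0, 0], 0], [85, [-50, 0, 0], 0], [85, [-50, 0, 0], 0], [85, [-50, 0, 0], 0], [85, [-50, 0, 0], 0]]}}

```text
time_s: 2.4
tcp_pos: [0.631, 0.0006, 0.3939]
eef_rot: [178.6, -4.5, -179.9]
wrist_force: [0.8, -0.2, 1.3]
gripper_width: 0.995
gripper_force: 0.0
```

```bash
python3 -c "
from plant import *
o=observe();print(o['q'].round(2),o['joint_velocities'].round(1),o['tcp_pos'],o['eef_rot'])"
```

```text
[ -6.45  44.48  81.34 131.5    0.84  -6.49] [-0.6  4.3  1.9  0.1  2.  -0.8] [6.31017467e-01 6.27291656e-04 3.93948275e-01] [ 178.64502727   -4.51183226 -179.94045916]
```

{"method": "step_arm", "body": {"motion": [[85, [-60, 0, 0], 0], [85, [-60, 0, 0], 0], [85, [-60, 0, 0], 0], [85, [0, 0, 0], 0]]}}

```text
time_s: 2.9
tcp_pos: [0.64, 0.0013, 0.3605]
eef_rot: [177.3, -7.4, -179.9]
wrist_force: [0.6, 0.4, -1.2]
gripper_width: 0.994
gripper_force: 0.0
```

```bash
python3 -c "
from plant import *
o=observe();print(o['q'].round(2),o['joint_velocities'].round(1),o['tcp_pos'],o['eef_rot'])"
```

```text
[ -6.75  47.49  81.27 131.42   1.75  -6.84] [ 0.1 -1.1  1.   0.7 -0.1  0.1] [0.64002663 0.00126684 0.36046146] [ 177.34736543   -7.36544094 -179.86150213]
```

{"method": "step_arm", "body": {"motion": [[85, [0, 0, -60], 0], [85, [0, 0, -60], 0], [85, [0, 0, -60], 0], [85, [0, 0, -60], 0], [85, [0, 0, -60], 0], [85, [0, 0, -60], 0]]}}

```text
time_s: 3.65
tcp_pos: [0.5789, -0.0056, 0.53]
eef_rot: [179.0, 8.5, 179.6]
wrist_force: [-0.7, -0.2, 0.1]
gripper_width: 0.995
gripper_force: 0.0
```

```bash
python3 -c "
from plant import *
o=observe();print(o['q'].round(2),o['joint_velocities'].round(1),o['tcp_pos'],o['eef_rot'])"
```

```text
[ -8.4   31.57  81.35 131.47   2.2   -7.95] [ -2.1 -21.    0.   -0.    0.8  -1.4] [ 0.57887012 -0.00556304  0.53004925] [178.97722223   8.53856544 179.64012541]
```

{"method": "step_arm", "body": {"motion": [[85, [0, 0, -60], 0], [85, [0, 0, -60], 0], [85, [0, 0, -60], 0], [85, [0, 0, -60], 0], [85, [0, 0, -60], 0], [85, [0, 0, -60], 0], [85, [0, 0, -60], 0]]}}

```text
time_s: 4.53
tcp_pos: [0.4556, 0.004, 0.6948]
eef_rot: [-178.4, 26.7, 179.7]
wrist_force: [-0.2, 0.4, 0.9]
gripper_width: 0.997
gripper_force: 0.0
```

```bash
python3 -c "
from plant import *
o=observe();print(o['q'].round(2),o['joint_velocities'].round(1),o['tcp_pos'],o['eef_rot'])"
```

```text
[ -9.81  13.25  81.34 131.48   2.67  -8.5 ] [ -0.4 -20.9  -0.1   0.   -0.1   0.6] [0.45562723 0.00404173 0.69483451] [-178.39307448   26.69034547  179.70944883]
```

{"method": "step_arm", "body": {"motion": [[85, [0, 0, -60], 0], [85, [0, 0, -40], 0], [85, [0, 0, 20], 0], [85, [0, 0, 0], 0]]}}

```text
time_s: 5.03
tcp_pos: [0.4313, 0.0095, 0.7048]
eef_rot: [-177.7, 30.2, 179.8]
wrist_force: [1.2, 0.3, -0.2]
gripper_width: 0.994
gripper_force: 0.0
```

```bash
cat >> h.py <<'E'
def go(*targets):
    "tool-frame shift (mm) from measured pose to each target in turn"
    from plant import observe
    o=observe();M=rot(o["eef_rot"]);p=np.array(o["tcp_pos"])
    print("t",o["time_s"],"q",o["q"].round(1),"tcp",p.round(4),"rot",o["eef_rot"].round(2),"F",o["wrist_force"].round(1),"\nz",M[:,2].round(3),"y",M[:,1].round(3))
    for t in targets:
        s=M.T@(np.array(t)-p)*1e3;print("->",np.round(t,4),s.round(1),"rows",round(np.linalg.norm(s)/55,1));p=np.array(t)
    return M
E
python3 -c "
from h import *
go((.43,-.25,.18))"
```

```text
t 5.025 q [ -9.4   1.1  65.1 123.8   2.3  -8. ] tcp [0.4313 0.0095 0.7048] rot [-177.7    30.24  179.83] F [ 1.2  0.3 -0.2] 
z [ 0.503 -0.042 -0.863] y [ 0.023  0.999 -0.035]
-> [ 0.43 -0.25  0.18] [ 264.7 -241.1  463.2] rows 10.6
```

{"method": "step_arm", "body": {"motion": [[85, [22, -20, 38.6], 0], [85, [22, -20, 38.6], 0], [85, [22, -20, 38.6], 0], [85, [22, -20, 38.6], 0], [85, [22, -20, 38.6], 0], [85, [22, -20, 38.6], 0], [85, [22, -20, 38.6], 0], [85, [22, -20, 38.6], 0], [85, [22, -20, 38.6], 0], [85, [22, -20, 38.6], 0], [85, [22, -20, 38.6], 0], [85, [22, -20, 38.6], 0.07]]}}

```text
time_s: 6.52
tcp_pos: [0.4371, -0.2477, 0.1994]
eef_rot: [-179.9, 31.0, 175.1]
wrist_force: [0.4, -0.7, 0.7]
gripper_width: 0.997
gripper_force: 0.0
```

{"method": "step_arm", "body": {"motion": [[85, [0, 0, 0], 0], [85, [0, 0, 0], 0]]}}

```text
time_s: 6.78
tcp_pos: [0.4371, -0.2462, 0.2004]
eef_rot: [-179.8, 31.0, 175.3]
wrist_force: [-0.0, 0.1, 1.4]
gripper_width: 0.994
gripper_force: 0.0
```

```bash
python3 -c "
from h import *
from plant import *
go((.43,-.25,.18))
i=camera_info('wrist');a=read_camera('wrist')
print(i,proj(i,(.517,-.2485,.027)))
cv2.imwrite('pics/w1.png',a[:,:,::-1])"
```

```text
t 6.775 q [-50.8 -30.1 -30.9  66.4  21.7 -41.7] tcp [ 0.4371 -0.2462  0.2004] rot [-179.82   31.03  175.33] F [-0.   0.1  1.4] 
z [ 0.514 -0.045 -0.857] y [ 0.083  0.997 -0.003]
-> [ 0.43 -0.25  0.18] [16.4 -4.3 14. ] rows 0.4
{'fovy': 67.42547313227153, 'cx': 328.02404204884107, 'cy': 197.77462814238984, 'eye': array([ 0.30080722, -0.2340457 ,  0.28304384]), 'rotation': array([131.87276379,   0.16880879,  85.25442619])} (np.float64(331.84551225360536), np.float64(156.23369864319002))
```

View pics/w1.png

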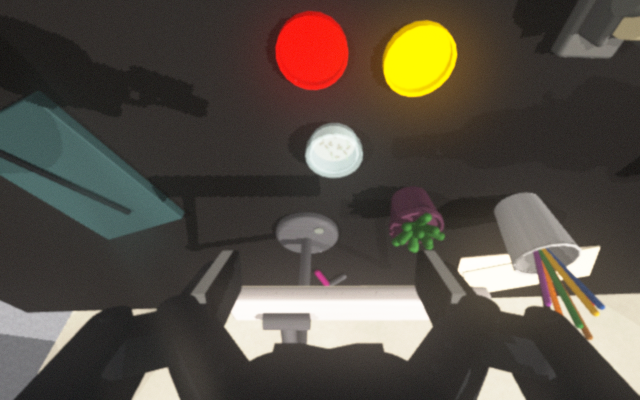

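The wrist view looks past the fingers. The lid is at (334,150), with its top plate in the lower part of the blob, and the red and yellow lids lie nearer the robot. I'll refine the lid's position using the outline of its top plate.

```bash
python3 - <<'E'
from h import *
from plant import camera_info
i=camera_info("wrist");a=cv2.imread("pics/w1.png")
x0,y0=295,112
big=cv2.resize(a[y0:190,x0:375],None,fx=8,fy=8,interpolation=cv2.INTER_CUBIC)
m=cv2.inRange(big,(95,95,95),(255,255,255));c=max(cv2.findContours(m,0,1)[0],key=cv2.contourArea)[:,0]/8.+[x0,y0]
print("bbox",c.min(0),c.max(0))
P=np.array([plane(i,u,v,.027)[:2] for u,v in c])
# far arc: top-plate rim: points on lower half
cen=np.array([.517,-.2485])
from scipy.optimize import least_squares
for _ in range(3):
    sel=P[(P-cen)[:,0]>0.003]
    r=least_squares(lambda q:np.hypot(*(sel-q).T)-.032,cen);cen=r.x
print("lid",cen,"rms",np.sqrt(np.mean(r.fun**2)), len(sel))
r=least_squares(lambda q:np.hypot(*(sel-q[:2]).T)-q[2],[*cen,.032]);print("free r",r.x)
Z=rot(__import__("plant").observe()["eef_rot"])[:,2]
for d in(.0,): 
    g=np.array([*cen,.0205])+Z*.019; go(g-Z*.09,g)
E
```

```text
bbox [304.75  122.875] [363.375 178.5  ]
lid [ 0.52094545 -0.24653849] rms 0.00017670554895322168 528
free r [ 0.52057363 -0.24654089  0.03230235]
t 6.825 q [-50.8 -30.2 -30.9  66.4  21.7 -41.7] tcp [ 0.4374 -0.2463  0.2012] rot [-179.74   31.1   175.39] F [-0.3  0.5  0.5] 
z [ 0.515 -0.046 -0.856] y [ 0.083  0.997 -0.004]
-> [ 0.4844 -0.2433  0.0813] [ 22.    7.3 126.7] rows 2.3
-> [ 0.5307 -0.2474  0.0042] [-0. -0. 90.] rows 1.6
```

{"method": "step_arm", "body": {"motion": [[85, [7.5, 2, 45], 0], [85, [7.5, 2, 45], 0], [85, [7.5, 2.5, 45], 0], [85, [0, 0, 0], 0], [85, [0, 0, 0], 0]]}}

```text
time_s: 7.45
tcp_pos: [0.4879, -0.244, 0.0731]
eef_rot: [-179.8, 31.1, 175.4]
wrist_force: [-0.3, -0.3, -0.0]
gripper_width: 0.997
gripper_force: 0.0
```

```bash
cat > lid.py <<'E'
from h import *
from plant import *
from scipy.optimize import least_squares
import sys
def lidfit(name,thr=95):
    i=camera_info("wrist");a=read_camera("wrist")[:,:,::-1].copy();cv2.imwrite(name,a)
    u,v=proj(i,(.519,-.2475,.0205));x0,y0=int(u)-70,max(int(v)-70,0)
    big=cv2.resize(a[y0:int(v)+70,x0:int(u)+70],None,fx=4,fy=4,interpolation=cv2.INTER_CUBIC)
    hsv=cv2.cvtColor(big,cv2.COLOR_BGR2HSV)
    m=cv2.inRange(big,(thr,)*3,(255,)*3)&cv2.inRange(hsv,(0,0,0),(180,90,255))
    k=cv2.connectedComponentsWithStats(m);l=k[1];lab=l[int((v-y0)*4),int((u-x0)*4)];m=np.uint8(l==lab)
    c=max(cv2.findContours(m,0,1)[0],key=cv2.contourArea)[:,0]/4.+[x0,y0]
    print("bbox",c.min(0),c.max(0),"proj",u,v)
    P=np.array([plane(i,*q,.027)[:2] for q in c]);cen=np.array([.519,-.2475])
    for _ in range(4):
        sel=P[(P-cen)[:,0]>.003];r=least_squares(lambda q:np.hypot(*(sel-q).T)-.032,cen,loss="soft_l1",f_scale=.0005);cen=r.x
    print("lid",cen,"med resid",np.median(abs(r.fun)));return cen
E
python3 - <<'E'
from lid import *
c=lidfit("pics/w2.png")
Z=rot(observe()["eef_rot"])[:,2]
go(np.array([*c,.0205])+Z*.019);go(np.array([.519,-.2475,.0205])+Z*.019)
E
```

```text
bbox [282.   166.75] [373.   245.25] proj 326.06307242458377 213.81451741716043
lid [ 0.51790106 -0.24634212] med resid 0.00017741754739144036
t 7.5 q [-44.9 -21.1 -39.8  46.4  19.3 -35.9] tcp [ 0.488  -0.2445  0.0737] rot [-179.72   31.16  175.38] F [ 0.1 -0.5  1.2] 
z [ 0.515 -0.047 -0.856] y [ 0.083  0.997 -0.004]
-> [ 0.5277 -0.2472  0.0042] [ 1.9  0.9 80. ] rows 1.5
t 7.5 q [-44.9 -21.1 -39.8  46.4  19.3 -35.9] tcp [ 0.488  -0.2445  0.0737] rot [-179.72   31.16  175.38] F [ 0.1 -0.5  1.2] 
z [ 0.515 -0.047 -0.856] y [ 0.083  0.997 -0.004]
-> [ 0.5288 -0.2484  0.0042] [ 0.9 -0.2 80.6] rows 1.5
```

View pics/w2.png

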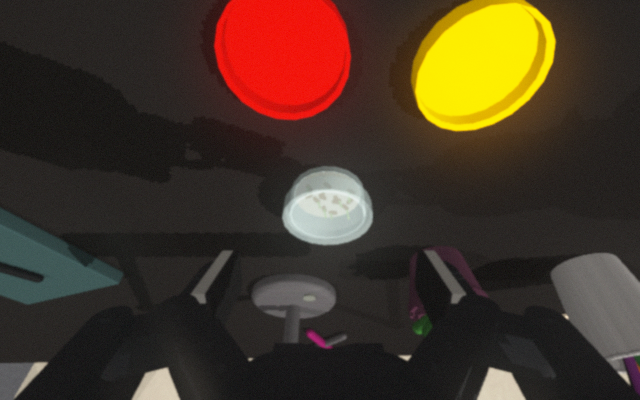

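Lid at (328,206) in the wrist image, centred between the fingers (about 222 and 435). I'll descend along the tool axis.

{"method": "step_arm", "body": {"motion": [[85, [0.5, 0.2, 25], 0], [85, [0.5, 0.2, 25], 0], [85, [0.5, 0.1, 20], 0], [85, [0, 0, 10], 0], [70, [0, 0, 0], 0], [70, [0, 0, 0], 0], [70, [0, 0, 0], 0]], "squeeze": 20}}

```text
time_s: 8.38
tcp_pos: [0.5262, -0.2462, 0.0011]
eef_rot: [-179.9, 31.0, 175.2]
wrist_force: [-0.0, 0.1, -0.5]
gripper_width: 0.816
gripper_force: 0.0
```

```bash
python3 - <<'E'
from lid import *
M=go((.528,-.2475,.0042));o=observe()
i=camera_info("wrist");w=read_camera("wrist")[:,:,::-1]
c=np.array([.518,-.2465,.0205])
print(proj(i,c),"moment",o["moment"],o["gripper_width"], "lid in tool (mm)",M.T@(c-o["tcp_pos"])*1e3)
s=read_camera("side")[:,:,::-1]
cv2.imwrite("pics/w3.png",np.hstack([cv2.resize(w[120:360,160:480],(400,300)),cv2.resize(s[110:200,260:380],(400,300),interpolation=cv2.INTER_CUBIC)]))
E
```

```text
t 8.375 q [-41.4 -10.4 -40.4  34.3  17.8 -32.5] tcp [ 0.5262 -0.2462  0.0011] rot [-179.91   30.95  175.23] F [-0.   0.1 -0.5] 
z [ 0.512 -0.044 -0.858] y [ 0.084  0.996 -0.001]
-> [ 0.528  -0.2475  0.0042] [-3.3 -1.2 -1.7] rows 0.1
(np.float64(324.5314402500307), np.float64(282.1748746383622)) moment [0.03568305 0.4827037  0.00298122] 0.8162505043074445 lid in tool (mm) [ -3.04418313  -1.02069665 -20.8429679 ]
```

View pics/w3.png

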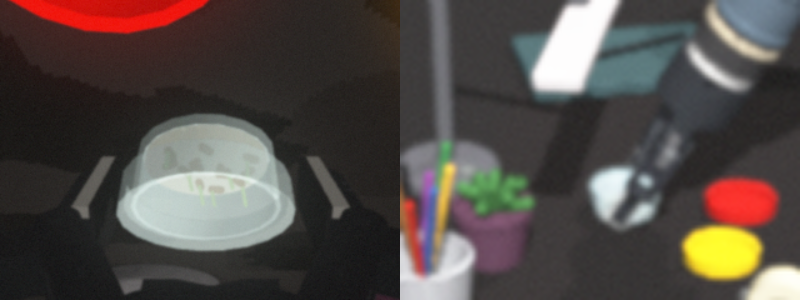

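The lid sits between the pads, about 1–1.5 mm towards image left. I'll make a small correction and then close.

{"method": "step_arm", "body": {"motion": [[70, [-3, -1.2, -1.8], 0], [70, [0, 0, 0], 0], [66, [0, 0, 0], 0], [64, [0, 0, 0], 0], [62, [0, 0, 0], 0], [60, [0, 0, 0], 0], [60, [0, 0, 0], 0]], "squeeze": 20}}

```text
time_s: 9.35
tcp_pos: [0.5274, -0.2471, 0.0031]
eef_rot: [-180.0, 30.9, 175.2]
wrist_force: [-1.2, 0.3, 1.7]
gripper_width: 0.74
gripper_force: 22.1
```

```bash
python3 - <<'E'
from lid import *
M=go((.528,-.2475,.0042));o=observe();print(o["gripper_width"]*85.4,o["gripper_force"],o["moment"],M.T@o["wrist_force"],M)
E
```

```text
t 9.35 q [-41.4 -10.3 -40.   34.6  17.8 -32.5] tcp [ 0.5274 -0.2471  0.0031] rot [-179.97   30.89  175.21] F [-1.2  0.3  1.7] 
z [ 0.511 -0.043 -0.858] y [ 0.084  0.996 -0.   ]
-> [ 0.528  -0.2475  0.0042] [-1.1 -0.4 -0.6] rows 0.0
63.165406577412625 22.08795065875165 [-0.00535552  0.42737054 -0.06127694] [ 0.16399393  0.15280107 -2.05498416] [[-8.55203592e-01  8.37354082e-02  5.11483331e-01]
 [ 7.16189511e-02  9.96487911e-01 -4.33885846e-02]
 [-5.13320117e-01 -4.74173703e-04 -8.58197083e-01]]
```

The lid is gripped at about 63 mm. With the tool leaning about 31°, a twist of about 37° around the tool axis tips the lid by about 19°. I'll plan rows that keep the low edge in place.

```bash
cat > tip.py <<'E'
from h import *
from plant import observe
def plan(sgn,psi,n,lift,lid=np.array([.518,-.2470,.0205])):
    o=observe();M0=rot(o["eef_rot"]);p0=np.array(o["tcp_pos"]);L=M0.T@(lid-p0)
    # lid axis in tool frame
    N=M0.T@np.array([0,0,1.]);B=L-N*.0065
    corners=np.array([[x,s*y,-.007] for x in(-.011,.011) for s in(-1,1) for y in(.032,.0465)])
    prev=p0;Mp=M0
    for k in range(1,n+1):
        a=sgn*psi*k/n;M=M0@R.from_rotvec([0,0,a]).as_matrix()
        nn=M@N;t=np.arccos(min(nn[2],1));h=nn[:2]/(np.linalg.norm(nn[:2])+1e-9)  # low side dir
        b=lid-[0,0,.0065]+np.array([*(h*.032*(1-np.cos(t))),.032*np.sin(t)+lift*min(1,2*k/n)])
        p=b-M@B
        sh=Mp.T@(p-prev)*1e3   # shift in tool axes before the twist
        c=p+corners@M.T
        print(k,"shift",sh.round(1),"twist",round(sgn*psi/n,4),"tilt",round(np.degrees(t),1),"low az",round(np.degrees(np.arctan2(h[1],h[0]))),"tipmin",(c[:,2].min()*1e3).round(1),"raise",round((64*np.sin(t)),1))
        prev=p;Mp=M
E
python3 -c "
from tip import *
plan(1,np.radians(37.5),10,.004);plan(-1,np.radians(37.5),10,.004)"
```

```text
1 shift [-1.  -0.2 -1.6] twist 0.0654 tilt 1.9 low az -96 tipmin 3.8 raise 2.1
2 shift [-1.  -0.2 -1.6] twist 0.0654 tilt 3.8 low az -98 tipmin 4.2 raise 4.3
3 shift [-1.  -0.1 -1.6] twist 0.0654 tilt 5.8 low az -100 tipmin 4.6 raise 6.4
4 shift [-1.  -0.1 -1.6] twist 0.0654 tilt 7.7 low az -101 tipmin 5.0 raise 8.6
5 shift [-1.  -0.1 -1.6] twist 0.0654 tilt 9.6 low az -103 tipmin 5.5 raise 10.7
6 shift [-0.6 -0.2 -0.9] twist 0.0654 tilt 11.5 low az -105 tipmin 5.2 raise 12.8
7 shift [-0.6 -0.2 -0.9] twist 0.0654 tilt 13.4 low az -106 tipmin 4.9 raise 14.8
8 shift [-0.6 -0.2 -0.9] twist 0.0654 tilt 15.3 low az -108 tipmin 4.7 raise 16.9
9 shift [-0.5 -0.2 -0.9] twist 0.0654 tilt 17.1 low az -109 tipmin 4.6 raise 18.9
10 shift [-0.5 -0.2 -0.9] twist 0.0654 tilt 19.0 low az -111 tipmin 4.5 raise 20.8
1 shift [-0.9  0.2 -1.6] twist -0.0654 tilt 1.9 low az 87 tipmin 3.7 raise 2.1
2 shift [-0.9  0.2 -1.6] twist -0.0654 tilt 3.8 low az 88 tipmin 4.1 raise 4.3
3 shift [-0.9  0.1 -1.6] twist -0.0654 tilt 5.8 low az 90 tipmin 4.4 raise 6.4
4 shift [-0.9  0.1 -1.6] twist -0.0654 tilt 7.7 low az 92 tipmin 4.8 raise 8.6
5 shift [-0.9  0.1 -1.6] twist -0.0654 tilt 9.6 low az 93 tipmin 5.2 raise 10.7
6 shift [-0.5  0.2 -0.9] twist -0.0654 tilt 11.5 low az 95 tipmin 4.9 raise 12.8
7 shift [-0.5  0.2 -0.9] twist -0.0654 tilt 13.4 low az 96 tipmin 4.6 raise 14.8
8 shift [-0.5  0.2 -0.9] twist -0.0654 tilt 15.3 low az 98 tipmin 4.3 raise 16.9
9 shift [-0.5  0.2 -0.9] twist -0.0654 tilt 17.1 low az 100 tipmin 4.2 raise 18.9
10 shift [-0.4  0.2 -0.9] twist -0.0654 tilt 19.0 low az 101 tipmin 4.0 raise 20.8
```

{"method": "step_arm", "body": {"motion": [[60, [-0.75, -0.1, -1.25], 0.06], [60, [-0.75, -0.1, -1.25], 0.06], [60, [-0.75, -0.1, -1.25], 0.06], [60, [-0.75, -0.1, -1.25], 0.06], [60, [-0.75, -0.1, -1.25], 0.06], [60, [-0.57, -0.2, -0.83], 0.06], [60, [-0.57, -0.2, -0.83], 0.06], [60, [-0.57, -0.2, -0.83], 0.06], [60, [-0.57, -0.2, -0.83], 0.06], [60, [-0.57, -0.2, -0.83], 0.06], [60, [0, 0, 0], 0], [60, [0, 0, 0], 0]]}}

```text
time_s: 10.85
tcp_pos: [0.5264, -0.2496, 0.0142]
eef_rot: [161.4, 25.0, 136.7]
wrist_force: [-0.1, -0.7, -0.7]
gripper_width: 0.732
gripper_force: 22.0
```

```bash
python3 - <<'E'
from lid import *
M=go((.528,-.2475,.0042));o=observe();print(o["gripper_width"]*85.4,o["gripper_force"],M.tolist())
w=read_camera("wrist")[:,:,::-1];s=read_camera("side")[:,:,::-1];t=read_camera("top")[:,:,::-1]
cv2.imwrite("pics/w4.png",np.hstack([cv2.resize(w[120:360,160:480],(400,300)),cv2.resize(s[140:194,300:372],(400,300),interpolation=cv2.INTER_CUBIC)]))
E
```

```text
t 10.85 q [-41.7 -11.  -39.2  36.4  17.9   1.5] tcp [ 0.5264 -0.2496  0.0142] rot [161.39  25.01 136.7 ] F [-0.1 -0.7 -0.7] 
z [ 0.511 -0.043 -0.859] y [0.552 0.782 0.289]
-> [ 0.528  -0.2475  0.0042] [ 4.5 -0.4  9.4] rows 0.2
62.51455544291561 21.982073881288464 [[-0.6594973413996952, 0.551735524584618, 0.5105400744290994], [0.6215146766489115, 0.7822479160996114, -0.042517107942736984], [-0.42282710816211033, 0.289268229622874, -0.8588021471410718]]
```

View pics/w4.png

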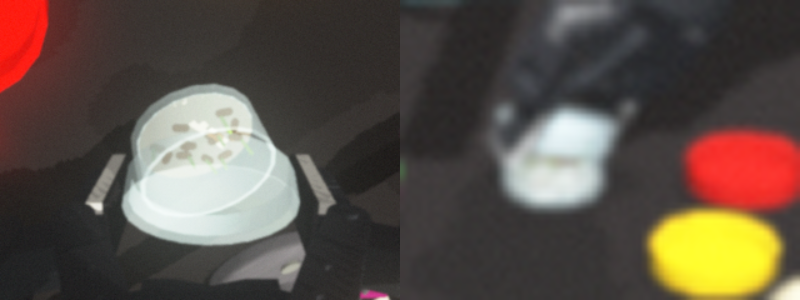

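The lid is open, its right-hand edge raised clear of the dish while the left stays low, and the dish hasn't moved. I'll hold it here.

{"method": "step_arm", "body": {"motion": [[60, [0, 0, 0], 0], [60, [0, 0, 0], 0], [60, [0, 0, 0], 0], [60, [0, 0, 0], 0], [60, [0, 0, 0], 0], [60, [0, 0, 0], 0], [60, [0, 0, 0], 0], [60, [0, 0, 0], 0], [60, [0, 0, 0], 0], [60, [0, 0, 0], 0], [60, [0, 0, 0], 0], [60, [0, 0, 0], 0]]}}

```text
time_s: 12.5
tcp_pos: [0.5267, -0.2499, 0.0148]
eef_rot: [161.4, 25.1, 136.6]
wrist_force: [0.1, -0.4, -0.5]
gripper_width: 0.736
gripper_force: 22.0
```

{"method": "step_arm", "body": {"motion": [[60, [0, 0, 0], 0], [60, [0, 0, 0], 0], [60, [0, 0, 0], 0], [60, [0, 0, 0], 0], [60, [0, 0, 0], 0], [60, [0, 0, 0], 0], [60, [0, 0, 0], 0], [60, [0, 0, 0], 0]]}}

```text
time_s: 13.5
tcp_pos: [0.5267, -0.2499, 0.0147]
eef_rot: [161.4, 25.1, 136.6]
wrist_force: [0.7, -0.1, -0.7]
gripper_width: 0.734
gripper_force: 22.0
```

{"method": "step_arm", "body": {"motion": [[60, [0.57, 0.2, 0.83], -0.06], [60, [0.57, 0.2, 0.83], -0.06], [60, [0.57, 0.2, 0.83], -0.06], [60, [0.57, 0.2, 0.83], -0.06], [60, [0.57, 0.2, 0.83], -0.06], [60, [0.75, 0.1, 1.25], -0.06], [60, [0.75, 0.1, 1.25], -0.06], [60, [0.6, 0.1, 1.0], -0.06], [60, [0.6, 0.1, 1.0], -0.06], [60, [0.6, 0.1, 1.0], -0.06], [60, [0, 0, 0], 0], [60, [0, 0, 0], 0]]}}

```text
time_s: 15.0
tcp_pos: [0.5275, -0.2466, 0.0038]
eef_rot: [180.0, 30.9, 175.1]
wrist_force: [0.4, -0.3, 0.1]
gripper_width: 0.734
gripper_force: 22.0
```

```bash
python3 - <<'E'
from lid import *
M=go((.5274,-.2471,.0031));o=observe();print(o["gripper_width"]*85.4,o["gripper_force"])
w=read_camera("wrist")[:,:,::-1];s=read_camera("side")[:,:,::-1]
cv2.imwrite("pics/w5.png",np.hstack([cv2.resize(w[120:360,160:480],(400,300)),cv2.resize(s[140:194,300:372],(400,300),interpolation=cv2.INTER_CUBIC)]))
E
```

```text
t 15.0 q [-41.3 -10.4 -40.   34.8  17.8 -32.4] tcp [ 0.5275 -0.2466  0.0038] rot [179.98  30.86 175.14] F [ 0.4 -0.3  0.1] 
z [ 0.511 -0.043 -0.858] y [0.084 0.996 0.   ]
-> [ 0.5274 -0.2471  0.0031] [ 0.4 -0.5  0.6] rows 0.0
62.69896780633362 22.001342080766335
```

View pics/w5.png

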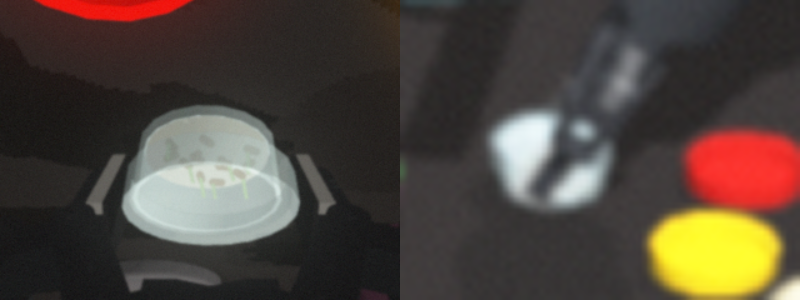

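The lid is back over the dish. Its outline (123–300, centre 211) sits about 1.5 mm towards +y of the dish (142–272, centre 207). I'll recentre it and lower the last fraction until it touches.

{"method": "step_arm", "body": {"motion": [[60, [0, -0.6, 0], 0], [60, [0, -0.6, 0], 0], [60, [0.2, 0, 0.35], 0], [60, [0.2, 0, 0.35], 0], [60, [0, 0, 0], 0], [60, [0, 0, 0], 0]]}}

```text
time_s: 15.85
tcp_pos: [0.5274, -0.2479, 0.0031]
eef_rot: [-180.0, 30.9, 175.2]
wrist_force: [0.0, -0.4, -0.7]
gripper_width: 0.731
gripper_force: 22.0
```

```bash
python3 - <<'E'
from lid import *
go((.5274,-.2471,.0031))
E
```

```text
t 15.85 q [-41.5 -10.2 -39.9  34.7  17.8 -32.6] tcp [ 0.5274 -0.2479  0.0031] rot [-179.98   30.87  175.21] F [ 0.  -0.4 -0.7] 
z [ 0.511 -0.043 -0.858] y [ 0.084  0.996 -0.   ]
-> [ 0.5274 -0.2471  0.0031] [ 0.1  0.8 -0.1] rows 0.0
```

{"method": "step_arm", "body": {"motion": [[60, [0.15, 0, 0.26], 0], [60, [0, 0, 0], 0], [60, [0, 0, 0], 0]]}}

```text
time_s: 16.23
tcp_pos: [0.5276, -0.248, 0.0031]
eef_rot: [-180.0, 30.9, 175.2]
wrist_force: [-1.6, 0.3, 2.5]
gripper_width: 0.736
gripper_force: 22.2
```

{"method": "step_arm", "body": {"motion": [[60, [0.15, 0, 0.26], 0], [60, [0, 0, 0], 0], [60, [0, 0, 0], 0]]}}

```text
time_s: 16.6
tcp_pos: [0.5278, -0.248, 0.0031]
eef_rot: [-180.0, 30.9, 175.2]
wrist_force: [-2.6, 1.4, 5.4]
gripper_width: 0.734
gripper_force: 22.4
```

{"method": "step_arm", "body": {"motion": [[60, [0.15, 0, 0.26], 0], [60, [0, 0, 0], 0], [60, [0, 0, 0], 0]]}}

```text
time_s: 16.98
tcp_pos: [0.5279, -0.2481, 0.0031]
eef_rot: [-180.0, 30.9, 175.2]
wrist_force: [-4.0, 1.9, 5.4]
gripper_width: 0.737
gripper_force: 22.5
```

{"method": "step_arm", "body": {"motion": [[60, [-0.3, 0, -0.5], 0], [60, [0, 0, 0], 0], [63.5, [0, 0, 0], 0], [65, [0, 0, 0], 0], [67, [0, 0, 0], 0], [72, [0, 0, 0], 0], [80, [0, 0, 0], 0], [80, [0, 0, 0], 0]]}}

```text
time_s: 17.98
tcp_pos: [0.5273, -0.2478, 0.0026]
eef_rot: [-180.0, 30.9, 175.2]
wrist_force: [0.5, 0.3, -0.3]
gripper_width: 0.931
gripper_force: 0.0
```

{"method": "step_arm", "body": {"motion": [[85, [0, 0, -12], 0], [85, [0, 0, -28], 0], [85, [0, 0, -40], 0], [85, [0, 0, 0], 0], [85, [0, 0, 0], 0]]}}

```text
time_s: 18.6
tcp_pos: [0.4864, -0.2446, 0.0718]
eef_rot: [-179.9, 30.9, 175.2]
wrist_force: [-1.1, -0.0, -0.5]
gripper_width: 0.992
gripper_force: 0.0
```

```bash
python3 - <<'E'
from lid import *
c=lidfit("pics/w6.png")
a=cv2.imread("pics/w6.png");b=cv2.imread("pics/w2.png")
i=camera_info("wrist");u,v=map(int,proj(i,(.519,-.2475,.02)))
s=read_camera("side")[:,:,::-1];t=read_camera("top")[:,:,::-1]
t0=cv2.imread("pics/top0.png")
z=lambda a,x,y,w,h:cv2.resize(a[y:y+h,x:x+w],(400,300),interpolation=cv2.INTER_CUBIC)
cv2.imwrite("pics/c6.png",np.vstack([np.hstack([z(b,260,155,132,99),z(a,u-66,v-55,132,99)]),np.hstack([z(cv2.imread("pics/side0.png"),300,140,72,54),z(s,300,140,72,54)])]))
go((.45,-.2,.3),(.48,.20,.3))
E
```

```text
bbox [283.  169.5] [374.   248.25] proj 326.99836238227675 216.7036953762783
lid [ 0.51849683 -0.24633013] med resid 0.00015819938676915613
t 18.75 q [-45.  -20.8 -39.8  46.6  19.3 -36. ] tcp [ 0.4859 -0.2436  0.0698] rot [179.9   30.74 175.16] F [-0.7  0.5 -0.2] 
z [ 0.51  -0.041 -0.859] y [0.083 0.997 0.002]
-> [ 0.45 -0.2   0.3 ] [ -83.8   40.8 -218. ] rows 4.3
-> [0.48 0.2  0.3 ] [  3.3 401.1  -1.2] rows 7.3
```

View pics/c6.png

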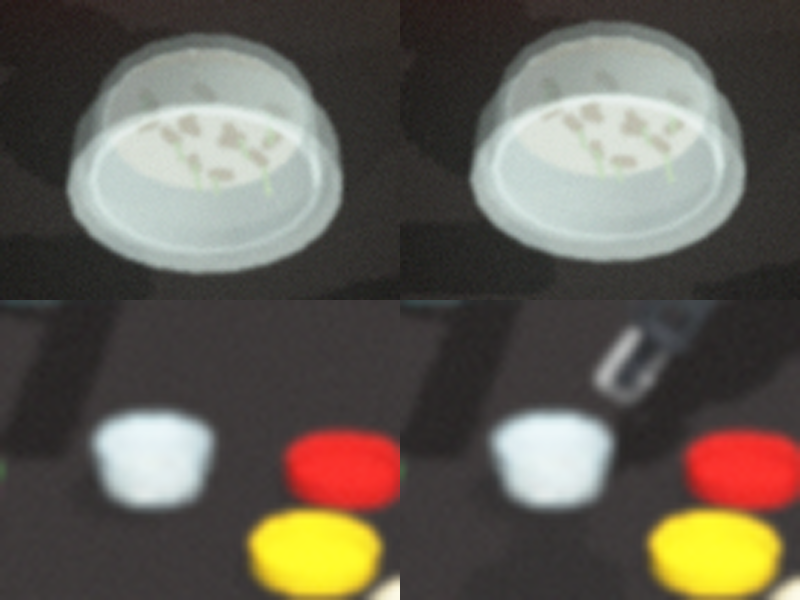

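The before and after views match: the lid is flat and centred, and the dish hasn't moved. On to the timer.

{"method": "step_arm", "body": {"motion": [[85, [0, 0, -45], 0], [85, [-20, 10, -43], 0], [85, [-20, 10, -43], 0], [20, [-20, 10, -43], 0], [0, [-20, 10, -43], 0], [0, [0, 57, 0], 0], [0, [0, 57, 0], 0], [0, [0, 57, 0], 0], [0, [0, 57, 0], 0], [0, [0, 57, 0], 0], [0, [0, 57, 0], 0], [0, [0, 57, 0], 0]]}}

```text
time_s: 20.25
tcp_pos: [0.4803, 0.1992, 0.2975]
eef_rot: [-179.9, 30.8, 175.3]
wrist_force: [0.6, -0.1, 0.9]
gripper_width: 0.002
gripper_force: 0.0
```

{"method": "step_arm", "body": {"motion": [[0, [0, 40, 0], 0], [0, [0, 0, 0], 0], [0, [0, 0, 0], 0]]}}

```text
time_s: 20.62
tcp_pos: [0.4838, 0.2363, 0.2973]
eef_rot: [-179.9, 30.7, 175.3]
wrist_force: [0.1, 0.5, -0.2]
gripper_width: 0.002
gripper_force: 0.0
```

```bash
python3 - <<'E'
from lid import *
M=go((.48,.285,.12));o=observe();print(o["gripper_width"],np.array(o["wrist_force"]))
i=camera_info("wrist");a=read_camera("wrist")[:,:,::-1]
for p in((.5132,.2804,.0324),(.5218,.2408,.0325),(.5324,.192,.0325)):print(proj(i,p))
print("tcp",proj(i,o["tcp_pos"]))
cv2.imwrite("pics/w7.png",a)
E
```

```text
t 20.625 q [ 28.3 -21.9 -14.7  70.8 -16.3  29.2] tcp [0.4838 0.2363 0.2973] rot [-179.87   30.75  175.28] F [ 0.1  0.5 -0.2] 
z [ 0.509 -0.044 -0.859] y [ 0.083  0.997 -0.002]
-> [0.48  0.285 0.12 ] [ 97.3  48.6 148.3] rows 3.3
0.002289910649001383 [ 0.07087148  0.54417611 -0.15697709]
(np.float64(367.2907878070227), np.float64(71.37387177992922))
(np.float64(334.3065615648549), np.float64(81.02539186244684))
(np.float64(295.80124290105266), np.float64(92.2462250759749))
tcp (np.float64(326.80803455254755), np.float64(254.74229177562148))
```

View pics/w7.png

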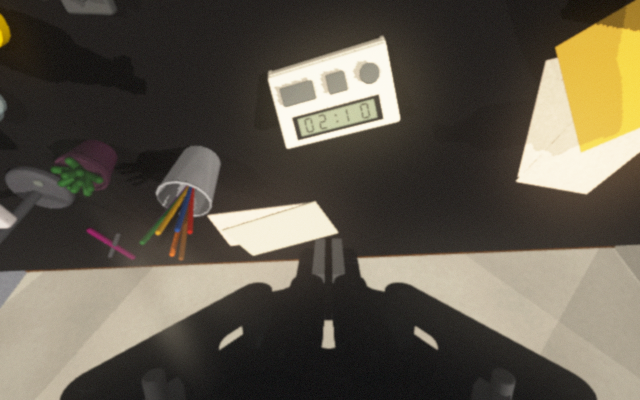

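The keys appear at (369,73), (336,82) and (297,93), within 2 px of prediction. I'll approach the round key.

```bash
python3 - <<'E'
from h import *
d=np.array([.560,.122,-.819]);k=[np.array(p) for p in((.5130,.2814,.0324),(.5220,.2418,.0325),(.5326,.193,.0325))]
M=go(k[0]-d*.02)
print("d tool",M.T@d, "round->square",M.T@(k[1]-k[0])*1e3,"square->bar",M.T@(k[2]-k[1])*1e3)
E
```

```text
t 20.675 q [ 28.3 -21.9 -14.7  70.8 -16.3  29.2] tcp [0.484  0.2358 0.2978] rot [-179.92   30.8   175.19] F [-0.1 -0.3 -0.4] 
z [ 0.51  -0.044 -0.859] y [ 0.085  0.996 -0.001]
-> [0.5018 0.279  0.0488] [115.4  44.9 221.1] rows 4.6
d tool [-0.05125203  0.16990041  0.98374391] round->square [-10.60459205 -38.69787808   6.25994089] square->bar [-12.58498603 -47.72962696   7.56973165]
```

{"method": "step_arm", "body": {"motion": [[0, [19.2, 7.5, 36.8], 0], [0, [19.2, 7.5, 36.8], 0], [0, [19.2, 7.5, 36.8], 0], [0, [19.2, 7.5, 36.8], 0], [0, [19.2, 7.5, 36.8], 0], [0, [19.2, 7.5, 36.8], 0], [0, [0, 0, 0], 0], [0, [0, 0, 0], 0]]}}

```text
time_s: 21.68
tcp_pos: [0.5034, 0.2796, 0.0518]
eef_rot: [179.9, 31.0, 175.1]
wrist_force: [-0.2, -0.4, 0.5]
gripper_width: 0.002
gripper_force: 0.0
```

```bash
python3 - <<'E'
from h import *
go(np.array([.5130,.2814,.0324]))
E
```

```text
t 21.675 q [ 32.1 -11.2 -34.7  40.8 -18.   32.9] tcp [0.5034 0.2796 0.0518] rot [179.93  30.99 175.06] F [-0.2 -0.4  0.5] 
z [ 0.513 -0.043 -0.857] y [0.086 0.996 0.001]
-> [0.513  0.2814 0.0324] [ 2.   2.6 21.5] rows 0.4
```

{"method": "step_arm", "body": {"motion": [[0, [1, 1.3, 9], 0], [0, [1, 1.3, 9], 0], [0, [0, 0.3, 2], 0], [0, [0, 0, 0], 0]]}}

```text
time_s: 22.18
tcp_pos: [0.5126, 0.2832, 0.0359]
eef_rot: [179.9, 31.1, 175.2]
wrist_force: [-11.8, -3.7, 14.9]
gripper_width: -0.002
gripper_force: 10.0
```

{"method": "step_arm", "body": {"motion": [[0, [-0.05, 0.17, 1], 0], [0, [-0.05, 0.17, 1], 0], [0, [0, 0, 0], 0]]}}

```text
time_s: 22.55
tcp_pos: [0.513, 0.2834, 0.0356]
eef_rot: [-180.0, 31.1, 175.3]
wrist_force: [-23.6, -6.2, 27.1]
gripper_width: -0.001
gripper_force: 18.5
```

{"method": "step_arm", "body": {"motion": [[0, [-0.05, 0.17, 1], 0], [0, [0, 0, 0], 0]]}}

```text
time_s: 22.8
tcp_pos: [0.5131, 0.2834, 0.0354]
eef_rot: [-179.9, 31.1, 175.3]
wrist_force: [-30.9, -7.6, 33.1]
gripper_width: -0.001
gripper_force: 23.0
```

I've used all 10 picture views, so from here I'll check the key travel by the force profile while backing off.

{"method": "step_arm", "body": {"motion": [[0, [0.1, -0.34, -2], 0], [0, [0, 0, 0], 0]]}}

```text
time_s: 23.05
tcp_pos: [0.5128, 0.2833, 0.0358]
eef_rot: [180.0, 31.1, 175.2]
wrist_force: [-17.9, -4.2, 21.3]
gripper_width: 0.0
gripper_force: 14.0
```

{"method": "step_arm", "body": {"motion": [[0, [0.1, -0.34, -2], 0], [0, [0, 0, 0], 0]]}}

```text
time_s: 23.3
tcp_pos: [0.5124, 0.2831, 0.0361]
eef_rot: [179.9, 31.2, 175.1]
wrist_force: [-5.5, -1.4, 10.3]
gripper_width: 0.001
gripper_force: 5.6
```

{"method": "step_arm", "body": {"motion": [[0, [0.05, -0.17, -1], 0], [0, [0, 0, 0], 0]]}}

```text
time_s: 23.55
tcp_pos: [0.5119, 0.283, 0.0361]
eef_rot: [179.9, 31.1, 175.1]
wrist_force: [0.3, -0.4, 6.0]
gripper_width: 0.001
gripper_force: 2.5
```

{"method": "step_arm", "body": {"motion": [[0, [0.05, -0.17, -1], 0], [0, [0, 0, 0], 0]]}}

```text
time_s: 23.8
tcp_pos: [0.5099, 0.2825, 0.0351]
eef_rot: [179.9, 30.9, 175.2]
wrist_force: [-0.3, 0.7, 3.4]
gripper_width: 0.002
gripper_force: 1.8
```

{"method": "step_arm", "body": {"motion": [[0, [0.05, -0.17, -1], 0], [0, [0, 0, 0], 0]]}}

```text
time_s: 24.05
tcp_pos: [0.5085, 0.2819, 0.035]
eef_rot: [-180.0, 30.8, 175.2]
wrist_force: [0.8, 0.6, 3.3]
gripper_width: 0.001
gripper_force: 1.7
```

{"method": "step_arm", "body": {"motion": [[0, [0.05, -0.17, -1], 0], [0, [0, 0, 0], 0]]}}

```text
time_s: 24.3
tcp_pos: [0.5077, 0.2817, 0.0355]
eef_rot: [-180.0, 30.8, 175.2]
wrist_force: [0.2, 0.8, 3.1]
gripper_width: 0.003
gripper_force: 1.4
```

{"method": "step_arm", "body": {"motion": [[0, [0.05, -0.17, -1], 0], [0, [0, 0, 0], 0]]}}

```text
time_s: 24.55
tcp_pos: [0.5071, 0.2815, 0.0363]
eef_rot: [-180.0, 30.8, 175.2]
wrist_force: [-1.0, 1.5, 2.9]
gripper_width: 0.004
gripper_force: 1.2
```

{"method": "step_arm", "body": {"motion": [[0, [0.1, -0.34, -2], 0], [0, [0, 0, 0], 0]]}}

```text
time_s: 24.8
tcp_pos: [0.5053, 0.2806, 0.037]
eef_rot: [-179.9, 30.7, 175.3]
wrist_force: [0.1, 0.2, -0.0]
gripper_width: 0.001
gripper_force: 0.0
```

The force fell from hard contact through 4→3 N and then to zero, so the round key was pressed fully and released. Next is the square key.

{"method": "step_arm", "body": {"motion": [[0, [0.5, -1.7, -10], 0], [0, [-5.3, -19.4, 3.1], 0], [0, [-5.3, -19.3, 3.1], 0], [0, [0, 0, 0], 0], [0, [0, 0, 0], 0]]}}

```text
time_s: 25.42
tcp_pos: [0.5095, 0.2408, 0.047]
eef_rot: [180.0, 30.9, 175.2]
wrist_force: [0.2, 0.3, -0.8]
gripper_width: 0.004
gripper_force: 0.0
```

{"method": "step_arm", "body": {"motion": [[0, [-0.25, 0.85, 5], 0], [0, [-0.25, 0.85, 5], 0], [0, [-0.1, 0.34, 2], 0], [0, [-0.1, 0.34, 2], 0], [0, [0, 0, 0], 0]]}}

```text
time_s: 26.05
tcp_pos: [0.5175, 0.2426, 0.0352]
eef_rot: [180.0, 30.8, 175.2]
wrist_force: [-2.8, 1.8, 2.3]
gripper_width: -0.004
gripper_force: 1.7
```

{"method": "step_arm", "body": {"motion": [[0, [-0.1, 0.34, 2], 0], [0, [0, 0, 0], 0]]}}

```text
time_s: 26.3
tcp_pos: [0.5183, 0.2429, 0.0342]
eef_rot: [-180.0, 30.8, 175.3]
wrist_force: [-9.3, -0.0, 8.7]
gripper_width: 0.003
gripper_force: 6.3
```

{"method": "step_arm", "body": {"motion": [[0, [-0.1, 0.25, 1.5], 0], [0, [0, 0, 0], 0], [0, [0, 0, 0], 0]]}}

```text
time_s: 26.68
tcp_pos: [0.5185, 0.243, 0.034]
eef_rot: [-179.9, 30.8, 175.3]
wrist_force: [-19.7, -1.3, 17.6]
gripper_width: 0.002
gripper_force: 12.9
```

{"method": "step_arm", "body": {"motion": [[0, [0.15, -0.5, -3], 0], [0, [0, 0, 0], 0]]}}

```text
time_s: 26.92
tcp_pos: [0.5178, 0.2426, 0.0349]
eef_rot: [180.0, 30.9, 175.2]
wrist_force: [-2.9, 1.2, 3.0]
gripper_width: 0.004
gripper_force: 1.8
```

{"method": "step_arm", "body": {"motion": [[0, [0.1, -0.34, -2], 0], [0, [0, 0, 0], 0]]}}

```text
time_s: 27.18
tcp_pos: [0.5169, 0.2421, 0.0365]
eef_rot: [180.0, 30.9, 175.2]
wrist_force: [-2.3, 1.2, 1.5]
gripper_width: 0.001
gripper_force: 1.4
```

{"method": "step_arm", "body": {"motion": [[0, [0.1, -0.34, -2], 0], [0, [0, 0, 0], 0]]}}

```text
time_s: 27.42
tcp_pos: [0.5159, 0.2412, 0.0381]
eef_rot: [-179.9, 30.9, 175.2]
wrist_force: [-0.4, -0.1, 0.2]
gripper_width: 0.0
gripper_force: 0.2
```

{"method": "step_arm", "body": {"motion": [[0, [0.1, -0.34, -2], 0], [0, [0, 0, 0], 0]]}}

```text
time_s: 27.68
tcp_pos: [0.5145, 0.2413, 0.0397]
eef_rot: [-180.0, 30.9, 175.2]
wrist_force: [-0.8, -0.3, -0.1]
gripper_width: -0.003
gripper_force: 0.0
```

The square key shows a clean spring profile and a hard stop about 4 mm below first contact. Next is the bar.

{"method": "step_arm", "body": {"motion": [[0, [0.5, -1.7, -10], 0], [0, [-6.3, -24, 3.8], 0], [0, [-6.3, -23.7, 3.8], 0], [0, [0, 0, 0], 0], [0, [0, 0, 0], 0]]}}

```text
time_s: 28.3
tcp_pos: [0.5195, 0.1919, 0.0485]
eef_rot: [180.0, 30.9, 175.2]
wrist_force: [0.3, 0.5, -0.4]
gripper_width: -0.001
gripper_force: 0.0
```

{"method": "step_arm", "body": {"motion": [[0, [-0.25, 0.85, 5], 0], [0, [-0.25, 0.85, 5], 0], [0, [-0.15, 0.5, 3], 0], [0, [-0.1, 0.34, 2], 0], [0, [-0.1, 0.34, 2], 0], [0, [0, 0, 0], 0]]}}

```text
time_s: 29.05
tcp_pos: [0.5286, 0.194, 0.0342]
eef_rot: [-180.0, 30.8, 175.3]
wrist_force: [-8.4, 0.6, 7.2]
gripper_width: 0.001
gripper_force: 5.5
```

{"method": "step_arm", "body": {"motion": [[0, [-0.1, 0.34, 2], 0], [0, [0, 0, 0], 0]]}}

```text
time_s: 29.3
tcp_pos: [0.5289, 0.1942, 0.0338]
eef_rot: [-179.9, 30.7, 175.3]
wrist_force: [-22.0, -1.1, 20.5]
gripper_width: -0.0
gripper_force: 14.8
```

{"method": "step_arm", "body": {"motion": [[0, [0.15, -0.5, -3], 0], [0, [0.1, -0.34, -2], 0], [0, [0, 0, 0], 0]]}}

```text
time_s: 29.68
tcp_pos: [0.5274, 0.1935, 0.0363]
eef_rot: [180.0, 30.8, 175.2]
wrist_force: [-2.7, 0.8, 1.7]
gripper_width: 0.0
gripper_force: 1.4
```

{"method": "step_arm", "body": {"motion": [[0, [0.5, -1.7, -10], 0], [0, [0, 0, -40], 0], [0, [0, 0, -50], 0], [0, [0, 0, -50], 0], [0, [0, 0, 0], 0], [0, [0, 0, 0], 0]]}}

```text
time_s: 30.42
tcp_pos: [0.4503, 0.1979, 0.1652]
eef_rot: [-180.0, 30.9, 175.2]
wrist_force: [-0.3, 0.2, -0.4]
gripper_width: -0.002
gripper_force: 0.0
```

```bash
python3 - <<'E'
from h import *
from plant import *
go()
I=camera_info("top")
for n in("top","side"):
    a=read_camera(n)[:,:,::-1];b=cv2.imread(f"pics/{n}0.png")
    d=cv2.absdiff(a,b).max(2)
    R={"top":{"lid":(418,185,40,42),"pot":(315,130,45,42),"plant":(383,148,30,30),"tape":(328,238,32,65),"lampbar":(395,170,105,28)},"side":{"lid":(312,152,32,30),"pot":(248,180,38,45),"tape":(348,185,62,40)}}[n]
    for k,(x,y,w,h) in R.items():print(n,k,"mean diff",d[y:y+h,x:x+w].mean().round(1),"frac>60",(d[y:y+h,x:x+w]>60).mean().round(3))
    if n=="top":
        big=cv2.resize(a[190:230,418:458],None,fx=8,fy=8,interpolation=cv2.INTER_CUBIC);m=cv2.inRange(big,(110,)*3,(255,)*3)
        k=cv2.connectedComponentsWithStats(m);print((k[3][k[1][168,150]]+.5)/8-.5+[418,190])
E
```

```text
t 30.425 q [ 25.4 -31.8 -36.4  58.1 -15.   26.6] tcp [0.4503 0.1979 0.1652] rot [-179.99   30.91  175.18] F [-0.3  0.2 -0.4] 
z [ 0.512 -0.043 -0.858] y [ 0.084  0.996 -0.   ]
top lid mean diff 1.9 frac>60 0.0
top pot mean diff 1.7 frac>60 0.0
top plant mean diff 1.6 frac>60 0.0
top tape mean diff 16.4 frac>60 0.078
top lampbar mean diff 1.3 frac>60 0.0
[436.34266464 207.76011405]
side lid mean diff 5.5 frac>60 0.0
side pot mean diff 7.5 frac>60 0.0
side tape mean diff 31.7 frac>60 0.154
```

```bash
python3 - <<'E'
from h import *
from plant import *
for n,(x,y,w,h) in(("top",(332,242,26,57)),("side",(352,190,56,32))):
    a=read_camera(n)[:,:,::-1].copy();b=cv2.imread(f"pics/{n}0.png")
    g=lambda q:cv2.Canny(q,40,100)
    r=cv2.matchTemplate(g(a)[y-8:y+h+8,x-8:x+w+8],g(b)[y:y+h,x:x+w],cv2.TM_CCOEFF_NORMED);_,m,_,l=cv2.minMaxLoc(r);print(n,m,np.array(l)-8)
E
```

```text
top 0.6993737816810608 [0 0]
side 0.6368789672851562 [0 0]
```

The tape dispenser hasn't moved; the difference was only shadow. I'll hand in the job.

```bash
python3 -c "
from plant import *
print(finish_job())"
```

```text
the job is handed in; nothing more can be done
None
```

I handed the job in at about 31 s: the lid was tipped about 17° (one edge up about 20 mm), held open over 2 s and set back flat and centred, then the round, square and bar keys were each pressed to a hard stop in order; lid, pot, plant, tape and lamp bar showed no shift in the before-and-after camera comparison.

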